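# Load a lens barrel and screw down its retaining ring

## Robot

A 6-joint arm with a two-finger parallel gripper is mounted at the origin on the work surface. World frame = base frame: x ahead of the robot, y to its left, z up, the work surface at z = 0. Lengths are in m, angles in rad, forces in N, time in s.
With the tool pointing down it reaches from about 0.275 to 0.725 m from the base axis. Payload 15.9 kg.
Tool frame: the origin (TCP) lies between the finger pads; the fingertips stand 11 mm ahead of it and the grasp point (between the pads) lies 8 mm behind it; z points along the fingers, y is the line along which they close (so a half turn about z gives the same grasp; the last joint's range is limited). The gripper opens to 85 mm and grips with 20 to 120 N. Pads are 22 mm wide; open, the fingers measure 114 mm over their backs; the gripper's body (76 mm by 85 mm) begins 54 mm behind the grasp point. The pads swing forward as they close: fully open they stand 13 mm farther back than shut.
Start: joints at [-1.287, 0.213, -0.034, 1.323, 0, 1.571], TCP at [0.14, -0.48, 0.242] pointing down, gripper open.
Joint ranges: [-2.98, 2.98], [-0.74, 1.72], [-1.14, 1.35], [-2.1, 2.04], [-1.57, 1.44], [-3.14, 3.14]. Speed limits (rad/s): [1.89, 1.89, 2.39, 2.57, 3.14, 3.14].

## Interface

Orientations are given as a 3x3 rotation matrix whose columns are the frame's x, y, z axes.
In Python, from plant import robot gives the robot as it stands.
- The arm moves only by the tool send_rows, never from a script. Its argument "commands" is a list of rows, each an object with "claw": the gripper's target within -1 to 1 (fully open at 1, half-way at 0, shut at -1); "linear": the shift along the world's x, y, z each as a share of 0.03 m, from -1 to 1, a list of three; "spin": the turn about the world's z as a share of pi rad, from -1 to 1. In form: [{"claw": claw, "linear": [tx, ty, tz], "spin": spin}, ...]. A call has 1 to 12 rows; each row shifts and turns the commanded pose from where the row before left it; what a row does not reach is not made up. A row lasts 1/10 s, in which the tool goes at most 50 mm and 8.59 degrees, less where a joint would pass 70% of its speed; a pose out of reach is approached as far as the arm can. A call with a number of a shift or a turn outside -1 to 1 is refused whole. A call with a gripper value outside its range is refused whole. The fingers move at their own pace and stop on an object; the grip force is fixed at half the most. Time passes only in rows, so rows that do not move let the fingers close. It gives the time, the measured TCP pose, the force, the opening and the grip force at its end, in the units of the state.
- robot.get_state(): the state, without advancing time (a new reading comes with each control period).
- robot.read_camera(name): name is "side" or "top"; returns (picture, depth): 384x512x3 uint8, red, green, blue; 384x512 float32, m along the optical axis (not along the pixel's ray), 0 where there is no reading.
- robot.get_calibration(name): a dict with "fx", "fy", "cx", "cy" (pixels), "k1" (the pictures are not rectified: a ray, as slopes to the right and down, at radius r is drawn at 1 + k1 r^2 times it, then the intrinsics apply), "rvec" (rotation vector, rad) and "tvec" (3), from world to camera coordinates, as OpenCV has them. Camera axes: x right, y down, z forward; pixel columns grow to the right and rows downward; lengths in m; the calibration is good to about 2 mm. A picture is of the moment at which its call begins. get_calibration takes no time and is no camera call.
- robot.sign_off(): hands the job in; it is judged then, once.
The state is a dict: "time": time; "joints": joint angles; "joint_vel": joint speeds; "joint_torque": joint torques, N m; "tcp_pos": TCP position; "ee_rot": TCP orientation; "contact_force": force on the tool from outside, world axes, zero at the start; "moment": the same for the moment, N m; "width": opening from 0.0 (shut) to 1.0 (fully open); "grip_force": force on a finger pad.
Only numpy, scipy, OpenCV 4.12 (cv2) and the standard library are available. Lean on these libraries where they do the work, as an engineer would, in place of code of your own. Each camera call takes 0.05 s, during which the arm holds its last target. There are 200 camera calls.

## Task

Finish the optical head: drop the clear lens cell into the barrel first, then the blue filter cell on top of it (not the amber one, which stays where it lies), each lying flat. Then lower the brass retaining ring into the barrel with its two lugs through the entry notches, and screw it clockwise until it stops, so that it clamps the two cells against the sprung seat, and let go. Leave the barrel clamped and everything else on the bench undisturbed.

Things in the scene. Friction and masses are not known exactly. Their poses are not given: they have to be found in the camera images.
- barrel: Upright lens barrel, open on top, on a fixed square plate (90 mm, 10 mm thick, sides along x and y). Origin on its axis at bench height, z up. Outside diameter 63 mm, mouth (flat top) 63 mm above the bench, bore 41 mm wide down to a brass sprung seat, its top 20 mm above the bench. Two bright ledges inside the mouth form a coarse thread, two dark entry notches between them. The same after a half turn.
- barrel_mouth (a point): Centre of the barrel's mouth, on its axis, 63 mm above the bench; axes as the barrel's.
- entry_notch (a point): One of two opposite notches in the mouth, at 24 mm from the axis, level with the mouth; yellow mark on the black rim. It lies at +75 degrees (counter-clockwise from above) from the barrel's x axis, the other at -105. Each is 76 degrees wide, 55 mm across the pair, and lets a ring lug pass down below the ledges (a black shoulder is 48 mm above the bench).
- home_mark (a point): Red mark on the black rim on the barrel's +x axis, 29 mm from the axis (another on -x). A ring that is turned clockwise (from above) from the notches is drawn down 2.5 mm by the ledges' sloping undersides and meets its stop after 75 degrees, its lugs then pointing to the red marks. Counter-clockwise it is blocked.
- lens_center (a point): Centre of the lens cell, 9 mm above its underside, z up. Black disc, diameter 36 mm, 18 mm high, lower edge bevelled 3.5 mm, clear whitish glass (27 mm) on top; lies flat, 35 g. In the barrel its centre is 29 mm above the bench before clamping. Hold it by its upper half and let go when its lower half is in the mouth: it slides down by itself.
- blue_filter_center (a point): Centre of the blue filter cell, 7 mm above its underside, z up. Black disc, diameter 36 mm, 14 mm high, lower edge bevelled 3.5 mm, blue glass (27 mm) on top; lies flat, 35 g. On the lens in the barrel its centre is 45 mm above the bench before clamping. Let go with its lower half in the mouth.
- amber_filter_center (a point): Amber (orange) filter cell: the same as the blue one but with an orange glass; not wanted, to be left where it is. The point is its centre, 7 mm above its underside.
- ring_center (a point): Centre of the brass retaining ring, 20 mm above its underside, z up. Knurled sleeve 36 mm wide, 40 mm high, 20 mm hole, 80 g, standing; grip it at any yaw. At its foot two lugs, 5 mm high, 44 degrees wide, 50 mm across, on its +x and -x side (black marks on lugs and top). Through the notches it rests on the filter, underside 52 mm above the bench; screwed home 49.5 mm. Same after a half turn.
- seat (a joint): How far the sprung seat in the barrel is pressed down, in m: 0 free, about 0.0025 when the ring is screwed home on both cells, 0.006 at most. Its spring pushes up with 4 N at 0 and 9 N at 0.0025.
- screwdriver: Screwdriver lying beyond the parts; a bystander.
- brush: Brush lying to the right; a bystander.
- cleaner: Bottle, 52 mm diameter, 130 mm high, standing to the left; a bystander.
- screw_jar: Small jar, 54 mm diameter, 55 mm high, standing to the left; a bystander.
- multimeter: Yellow multimeter lying at the far right; a bystander.
- circuit_board: Green circuit board lying at the far left; a bystander.
Mind the look-alikes: they are no part of the job. What is shaped like the part that bears blue_filter_center but pink is not meant.

How it is judged:
By the outcome, as a careful person would: the job done as asked, in the order asked, and still so for the second after the job is handed in, with the robot touching nothing.
It also fails if it takes over 64 s, if anything falls off the work surface, if the arm or the gripper's body presses on something with over 40 N, if the wrist force passes 120 N, or if a joint passes its speed limit or range.

## Working session

There is one attempt and no reset: what is moved stays moved. The work goes in short steps, Python scripts to look and compute and a tool call to move; the robot and the scene stay as the last step left them, time stands still between calls to the robot, and variables do not carry over. Pictures are saved under pics/ and viewed, at most 10 in all, crops included, and the job is handed in when it is done.

Besides the shell and the picture viewer there is one more tool, called as a command line: name --argument value ..., lists and objects as JSON in quotes. send_rows: Moves the arm, as the interface text tells. Its arguments: {"type":"object","properties":{"commands":{"type":"array","items":{"type":"object","properties":{"claw":{"type":"number"},"linear":{"type":"array","items":{"type":"number","minimum":-1,"maximum":1}},"spin":{"type":"number","minimum":-1,"maximum":1}}}}},"required":["commands"]}

```bash
mkdir -p pics; cat > h.py <<'E'
import numpy as np, cv2
from plant import robot
def cal(n):
    c=robot.get_calibration(n); R=cv2.Rodrigues(np.array(c["rvec"],float))[0]; return c,R,np.array(c["tvec"],float).ravel()
def ray(n,u,v):
    c,R,t=cal(n); d=np.array([(u-c["cx"])/c["fx"],(v-c["cy"])/c["fy"]]); s=d.copy()
    for _ in range(20): s=d/(1+c["k1"]*(s@s))
    return -R.T@t, R.T@np.array([s[0],s[1],1.])
def at_z(n,u,v,z):
    o,d=ray(n,u,v); return o+d*(z-o[2])/d[2]
def at_d(n,u,v,dep):
    o,d=ray(n,u,v); return o+d*dep
def proj(n,p):
    c,R,t=cal(n); q=R@np.array(p,float)+t; s=q[:2]/q[2]; s=s*(1+c["k1"]*(s@s)); return np.array([s[0]*c["fx"]+c["cx"],s[1]*c["fy"]+c["cy"]])
def shot(n,name):
    im,dp=robot.read_camera(n); cv2.imwrite(f"pics/{name}.png",cv2.cvtColor(im,cv2.COLOR_RGB2BGR)); np.save(f"pics/{name}.npy",dp); return im,dp
E
python3 - <<'E'
from h import *
for n in("top","side"):
    shot(n,n+"0"); c,R,t=cal(n); print(n,c,-R.T@t)
s=robot.get_state();print(s["time"],s["tcp_pos"],s["ee_rot"],s["width"],s["contact_force"])
a=cv2.imread("pics/top0.png"); cv2.imwrite("pics/top0b.png",cv2.resize(a,(800,600),interpolation=cv2.INTER_CUBIC))
E
```

```text
top {'fx': 454.75906281385846, 'fy': 454.75906281385846, 'cx': 252.47564654580626, 'cy': 199.30999928885765, 'k1': -0.16971090119760987, 'rvec': array([ 2.175088  , -2.12353782,  0.13619007]), 'tvec': array([0.01155133, 0.55908993, 1.28498359])} [0.38328197 0.0141834  1.34788411]
side {'fx': 448.8958158330908, 'fy': 448.8958158330908, 'cx': 262.3729288709187, 'cy': 188.60013884159375, 'k1': 0.021573751578209233, 'rvec': array([ 2.33374328, -0.26751934,  0.11874637]), 'tvec': array([-0.53218512,  0.16499855,  1.14525473])} [ 0.35369849 -0.80454101  0.92177278]
0.1 [ 0.13991643 -0.47971721  0.24188076] [[ 9.59995575e-01  2.80015021e-01 -2.89538998e-04]
 [ 2.80015171e-01 -9.59995117e-01  9.37360947e-04]
 [-1.54808785e-05 -9.80937673e-04 -9.99999519e-01]] 0.9970694827583291 [-0.53968166  0.31843382 -0.14463304]
```

View pics/top0b.png

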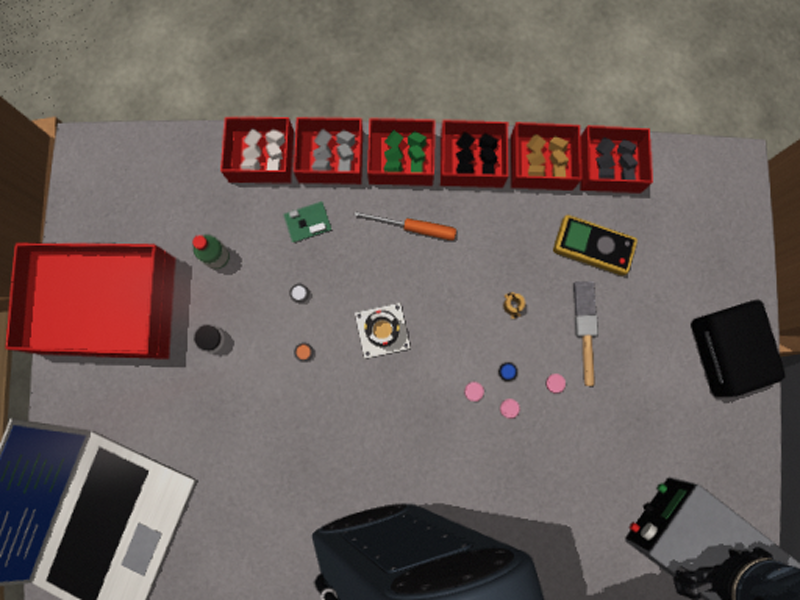

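View pics/side0.png

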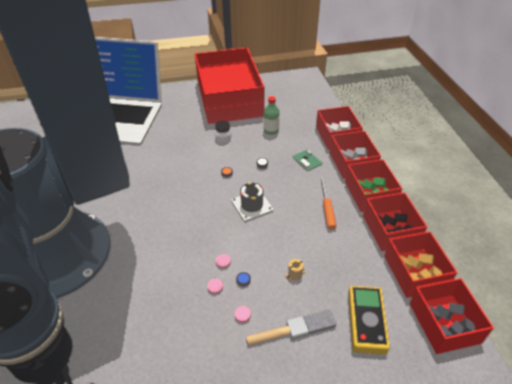

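Top view (800x600 pixels): the clear lens is at (299,293), amber at (303,352), the barrel at (382,330), the ring at (514,303) and blue at (508,371). The pink look-alikes are at (475,392), (510,408) and (556,383). The target is the only disc with blue glass, at (508,371). I'll enlarge these to confirm.

```bash
python3 - <<'E'
from h import *
a=cv2.imread("pics/top0.png"); s=.64
def tile(a,u,v,h,w,H):
    u0,v0=int(u-w/2),int(v-h/2); print("tile origin",u0,v0,"scale",H/h); return cv2.resize(a[v0:v0+h,u0:u0+w],None,fx=H/h,fy=H/h,interpolation=cv2.INTER_CUBIC)
T=[tile(a,382*s,330*s,30,40,300),tile(a,514*s,303*s,30,40,300),tile(a,299*s,293*s,30,40,300),tile(a,508*s,371*s,30,40,300)]
cv2.imwrite("pics/tiles.png",np.vstack([np.hstack(T[:2]),np.hstack(T[2:])]))
d=np.load("pics/top0.npy")
for n,u,v,zt in (("lens",299,293,.018),("blue",508,371,.014),("amber",303,352,.014),("barrel",382,330,.063),("ring",514,303,.04)):
    u,v=u*s,v*s; p=at_z("top",u,v,zt); print(n,p,"r",np.hypot(*p[:2]),"zdep",at_d("top",u,v,d[int(v),int(u)])[2])
E
```

```text
tile origin 224 196 scale 10.0
tile origin 308 178 scale 10.0
tile origin 171 172 scale 10.0
tile origin 305 222 scale 10.0
lens [0.59228753 0.20758364 0.018     ] r 0.6276109326843684 zdep 0.014520627107207584
blue [ 0.45373527 -0.19115314  0.014     ] r 0.4923567978225645 zdep 0.011316143856888283
amber [0.48044827 0.19588842 0.014     ] r 0.5188475823516057 zdep 0.018253809406725274
barrel [0.52060076 0.04662904 0.063     ] r 0.5226848179827002 zdep 0.020844386356421163
ring [ 0.57943491 -0.1978113   0.04      ] r 0.61226965021541 zdep -0.000764357377467384
```

View pics/tiles.png

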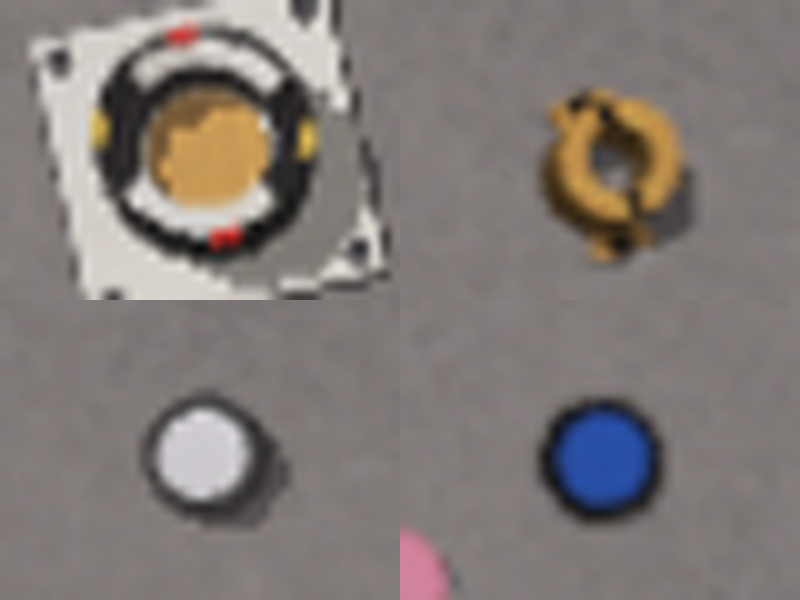

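The enlargement confirms the target: blue glass in a black disc, with pink next to it. The barrel's red marks are at tile (183,35) and (227,237), and its yellow marks at (101,128) and (307,139). The ring's hole is at (620,155), its lugs at (568,105) and (610,247), and its top marks at (607,112) and (638,197).

```bash
python3 - <<'E'
from h import *
def T(o,x,y,z): return at_z("top",o[0]+(x+.5)/10-.5,o[1]+(y+.5)/10-.5,z)
B=(224,196);R=(308,178);L=(171,172);F=(305,222)
r1,r2=T(B,183,35,.063),T(B,227,237,.063); y1,y2=T(B,101,128,.063),T(B,307,139,.063)
print("barrel",(r1+r2)/2,(y1+y2)/2,"dia",np.linalg.norm(r1-r2),np.linalg.norm(y1-y2))
ang=lambda a,b:np.degrees(np.arctan2(*(a-b)[1::-1]))
print("red",ang(r1,r2),"yellow",ang(y1,y2))
l1,l2=T(R,168,105,.005),T(R,210,247,.005); m1,m2=T(R,207,112,.04),T(R,238,197,.04)
print("ring lugs",(l1+l2)/2,ang(l1,l2),np.linalg.norm(l1-l2),"top",(m1+m2)/2,ang(m1,m2),np.linalg.norm(m1-m2),"hole",T(R,220,155,.04))
print("lens",T(L,202,154,.018),"blue",T(F,203,159,.014))
# side colour blobs
def blob(n,f,lo,hi,roi):
    im=cv2.imread(f); x0,y0,x1,y1=roi; h=cv2.cvtColor(cv2.resize(im[y0:y1,x0:x1],None,fx=4,fy=4,interpolation=cv2.INTER_CUBIC),cv2.COLOR_BGR2HSV)
    m=cv2.inRange(h,lo,hi); k,_,st,c=cv2.connectedComponentsWithStats(m)
    return [(x0+(c[i][0]+.5)/4-.5,y0+(c[i][1]+.5)/4-.5,st[i][4]/16) for i in range(1,k) if st[i][4]>30]
for b in blob("top","pics/top0.png",(105,150,60),(125,255,255),(305,222,345,252)): print("blue top",b,at_z("top",b[0],b[1],.014))
for b in blob("side","pics/side0.png",(105,150,60),(125,255,255),(230,265,260,295)): print("blue side",b,at_z("side",b[0],b[1],.014))
for b in blob("top","pics/top0.png",(0,0,150),(180,60,255),(171,172,211,202)): print("lens top",b,at_z("top",b[0],b[1],.018))
for b in blob("side","pics/side0.png",(0,0,150),(180,60,255),(250,150,275,175)): print("lens side",b,at_z("side",b[0],b[1],.018))
im=cv2.imread("pics/side0.png")
t=[cv2.resize(im[y:y+60,x:x+40],None,fx=10,fy=10,interpolation=cv2.INTER_CUBIC) for x,y in((232,170),(276,240))]
cv2.imwrite("pics/side_t.png",np.hstack(t))
E
```

```text
barrel [0.52651026 0.04802895 0.063     ] [0.52713669 0.04832427 0.063     ] dia 0.05916416501795907 0.05868378071924265
red 13.737000751487718 yellow 88.2943624617908
ring lugs [ 0.58081894 -0.1959075   0.005     ] 16.664788583145814 0.04452820053964222 top [ 0.58222418 -0.20028061  0.04      ] 20.203972262562942 0.026498225431061256 hole [ 0.58204429 -0.19954569  0.04      ]
lens [0.59396172 0.20948399 0.018     ] blue [ 0.45369029 -0.19035326  0.014     ]
blue top (np.float64(324.8632017900732), np.float64(237.36604963384866), np.float64(76.8125)) [ 0.45393795 -0.19039047  0.014     ]
blue side (np.float64(242.80172413793105), np.float64(276.9491379310345), np.float64(18.125)) [ 0.45409001 -0.18830391  0.014     ]
lens top (np.float64(190.77430924548352), np.float64(186.93291710945803), np.float64(58.8125)) [0.59401475 0.20941347 0.018     ]
lens side (np.float64(262.02352188743606), np.float64(161.4107305287095), np.float64(549.6875)) [0.59438581 0.20891789 0.018     ]
```

View pics/side_t.png

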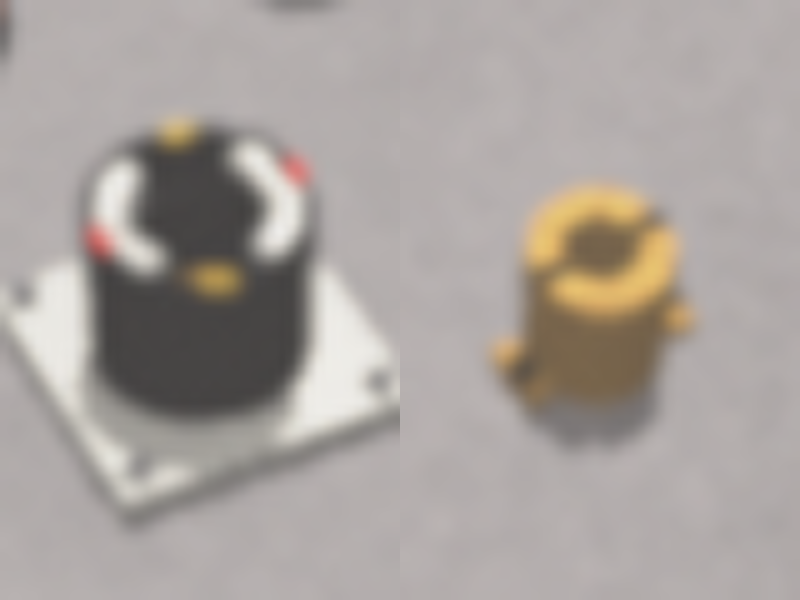

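send_rows --commands '[{"claw": 0.35,"linear": [0.66,1,-0.1],"spin": 0.045},{"claw": 0.35,"linear": [0.66,1,-0.1],"spin": 0.045},{"claw": 0.35,"linear": [0.66,1,-0.1],"spin": 0.045},{"claw": 0.35,"linear": [0.66,1,-0.1],"spin": 0.045},{"claw": 0.35,"linear": [0.66,1,-0.1],"spin": 0.045},{"claw": 0.35,"linear": [0.66,1,-0.1],"spin": 0},{"claw": 0.35,"linear": [0.66,1,-0.1],"spin": 0},{"claw": 0.35,"linear": [0.66,1,-0.1],"spin": 0},{"claw": 0.35,"linear": [0.66,1,-0.1],"spin": 0},{"claw": 0.35,"linear": [0.66,1,-0.1],"spin": 0},{"claw": 0.35,"linear": [0.66,1,-0.1],"spin": 0},{"claw": 0.35,"linear": [0.66,1,-0.1],"spin": 0}]'

```text
time: 1.3
tcp_pos: [0.3781, -0.1185, 0.2061]
ee_rot: [[0.548, 0.836, -0.0], [0.836, -0.548, -0.0], [-0.0, -0.0, -1.0]]
contact_force: [1.5, -1.9, -0.1]
width: 0.676
grip_force: 0.0
```

```bash
cat >> h.py <<'E'
def st(goal=None):
    s=robot.get_state(); R=np.array(s["ee_rot"]); p=np.array(s["tcp_pos"])
    print("t",round(s["time"],2),"tcp",p.round(4),"yawx",np.degrees(np.arctan2(R[1,0],R[0,0])).round(1),"q",np.round(s["joints"],3),"w",round(s["width"]*85,1),"grip",np.round(s["grip_force"],1),"F",np.round(s["contact_force"],1),"M",np.round(s["moment"],2))
    if goal is not None: print("shift/0.03:",((np.array(goal)-p)/.03).round(3))
E
python3 - <<'E'
from h import *
st((.594,.2092,.13))
o=lambda n,X,Y,x0,y0,z:at_z(n,x0+(X+.5)/10-.5,y0+(Y+.5)/10-.5,z)
print("barrel side",o("side",198,205.5,232,170,.063),"ring side",o("side",203,249,276,240,.04))
a,b=o("side",252,218,276,240,.04),o("side",142,268,276,240,.04);print((a+b)/2,np.degrees(np.arctan2(*(a-b)[1::-1])))
a,b=o("side",100,243,232,170,.063),o("side",297,170,232,170,.063);print(np.degrees(np.arctan2(*(b-a)[1::-1])))
E
```

```text
t 1.3 tcp [ 0.3781 -0.1185  0.2061] yawx 56.8 q [-0.304  0.011 -0.355  1.204 -0.     1.847] w 57.5 grip 0.0 F [ 1.5 -1.9 -0.1] M [-0.03 -0.07 -0.02]
shift/0.03: [ 7.198 10.924 -2.537]
barrel side [0.52696625 0.04904488 0.063     ] ring side [ 0.58193237 -0.19964773  0.04      ]
[ 0.58109508 -0.19762124  0.04      ] 15.274665213703075
15.05741727698387
```

send_rows --commands '[{"claw": 0.35,"linear": [0.66,1,-0.1],"spin": 0},{"claw": 0.35,"linear": [0.66,1,-0.1],"spin": 0},{"claw": 0.35,"linear": [0.66,1,-0.1],"spin": 0},{"claw": 0.35,"linear": [0.66,1,-0.1],"spin": 0},{"claw": 0.35,"linear": [0.66,1,-0.1],"spin": 0},{"claw": 0.35,"linear": [0.66,1,-0.1],"spin": 0},{"claw": 0.35,"linear": [0.66,1,-0.2],"spin": 0},{"claw": 0.35,"linear": [0.66,1,-0.4],"spin": 0},{"claw": 0.35,"linear": [0.66,1,-0.6],"spin": 0},{"claw": 0.35,"linear": [0.66,1,-0.8],"spin": 0},{"claw": 0.35,"linear": [0.58,0.9,-0.8],"spin": 0},{"claw": 0.35,"linear": [0,0,0],"spin": 0}]'

```text
time: 2.5
tcp_pos: [0.5923, 0.2093, 0.0998]
ee_rot: [[0.546, 0.838, -0.005], [0.838, -0.546, -0.001], [-0.004, -0.003, -1.0]]
contact_force: [-1.9, -0.6, -0.8]
width: 0.674
grip_force: 0.0
```

```bash
python3 - <<'E'
from h import *
st((.5942,.2092,.020))
E
```

```text
t 2.5 tcp [0.5923 0.2093 0.0998] yawx 56.9 q [0.339 0.539 0.075 1.112 0.    2.488] w 57.3 grip 0.0 F [-1.9 -0.6 -0.8] M [-0.1   0.08 -0.02]
shift/0.03: [ 0.063 -0.004 -2.66 ]
```

send_rows --commands '[{"claw": 0.35,"linear": [0.05,0,-0.8],"spin": 0},{"claw": 0.35,"linear": [0,0,-0.8],"spin": 0},{"claw": 0.35,"linear": [0,0,-0.6],"spin": 0},{"claw": 0.35,"linear": [0,0,-0.4],"spin": 0},{"claw": 0.35,"linear": [0,0,0],"spin": 0},{"claw": 0.35,"linear": [0,0,0],"spin": 0},{"claw": -1,"linear": [0,0,0],"spin": 0},{"claw": -1,"linear": [0,0,0],"spin": 0},{"claw": -1,"linear": [0,0,0],"spin": 0},{"claw": -1,"linear": [0,0,0],"spin": 0},{"claw": -1,"linear": [0,0,0],"spin": 0},{"claw": -1,"linear": [0,0,0],"spin": 0}]'

```text
time: 3.7
tcp_pos: [0.597, 0.2073, 0.029]
ee_rot: [[0.549, 0.836, 0.006], [0.836, -0.549, 0.001], [0.004, 0.004, -1.0]]
contact_force: [3.4, -3.4, 16.7]
width: 0.005
grip_force: 8.3
```

```bash
python3 - <<'E'
from h import *
st((.5942,.2092,.020))
E
```

```text
t 3.7 tcp [0.597  0.2073 0.029 ] yawx 56.7 q [ 3.350e-01  5.910e-01 -2.700e-02  9.470e-01 -1.000e-03  2.486e+00] w 0.4 grip 8.3 F [ 3.4 -3.4 16.7] M [-0.67 -0.88 -0.03]
shift/0.03: [-0.094  0.065 -0.299]
```

The fingers shut above the lens. This linkage sets the pads back more than I assumed at 36 mm, so I'll raise, move aside and look again.

send_rows --commands '[{"claw": -1,"linear": [0,0,0.5],"spin": 0},{"claw": -1,"linear": [0,0,1],"spin": 0},{"claw": 0.35,"linear": [-0.5,-1,1],"spin": 0},{"claw": 0.35,"linear": [-0.5,-1,0],"spin": 0},{"claw": 0.35,"linear": [-0.5,-1,0],"spin": 0},{"claw": 0.35,"linear": [-0.5,-1,0],"spin": 0},{"claw": 0.35,"linear": [0,0,0],"spin": 0}]'

```text
time: 4.4
tcp_pos: [0.533, 0.0843, 0.1021]
ee_rot: [[0.55, 0.835, -0.0], [0.835, -0.55, -0.001], [-0.001, 0.0, -1.0]]
contact_force: [0.7, 0.4, -0.3]
width: 0.672
grip_force: 0.0
```

```bash
python3 - <<'E'
from h import *
im,d=shot("top","top1"); shot("side","side1")
a=cv2.imread("pics/top1.png")
cv2.imwrite("pics/t1.png",cv2.resize(a[160:235,160:260],(800,600),interpolation=cv2.INTER_CUBIC))
x0,y0=171,172; h=cv2.cvtColor(cv2.resize(a[y0:y0+30,x0:x0+40],None,fx=4,fy=4,interpolation=cv2.INTER_CUBIC),cv2.COLOR_BGR2HSV)
k,_,s,c=cv2.connectedComponentsWithStats(cv2.inRange(h,(0,0,150),(180,60,255)))
for i in range(1,k): print(s[i][4]/16,at_z("top",x0+(c[i][0]+.5)/4-.5,y0+(c[i][1]+.5)/4-.5,.018))
st((.5942,.2092,.014))
E
```

```text
0.625 [0.63848776 0.25713579 0.018     ]
0.25 [0.62767274 0.25356836 0.018     ]
0.5625 [0.6028405  0.25863415 0.018     ]
0.3125 [0.60403647 0.24909018 0.018     ]
1.75 [0.58401934 0.24827167 0.018     ]
0.1875 [0.56484061 0.24452805 0.018     ]
0.3125 [0.56034914 0.24432013 0.018     ]
t 4.5 tcp [0.5347 0.0867 0.102 ] yawx 56.7 q [ 0.161  0.363 -0.194  1.013  0.     2.313] w 57.4 grip 0.0 F [ 0.6  0.9 -0. ] M [-0.01 -0.   -0.08]
shift/0.03: [ 1.983  4.084 -2.935]
```

View pics/t1.png

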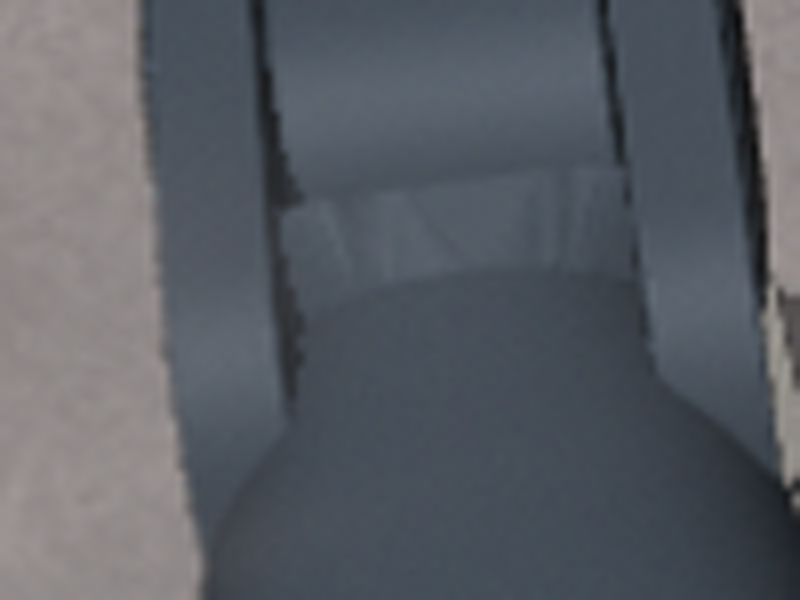

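The arm fills this crop and hides the lens. I'll check the side picture, which was taken at the same moment.

```bash
python3 - <<'E'
from h import *
x0,y0=245,148
out=[]
for f in("side0","side1"):
    a=cv2.imread(f"pics/{f}.png")[y0:y0+30,x0:x0+40]; b=cv2.resize(a,None,fx=10,fy=10,interpolation=cv2.INTER_CUBIC); out.append(b)
cv2.imwrite("pics/s1.png",np.hstack(out))
E
```

```text
(no output)
```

View pics/s1.png

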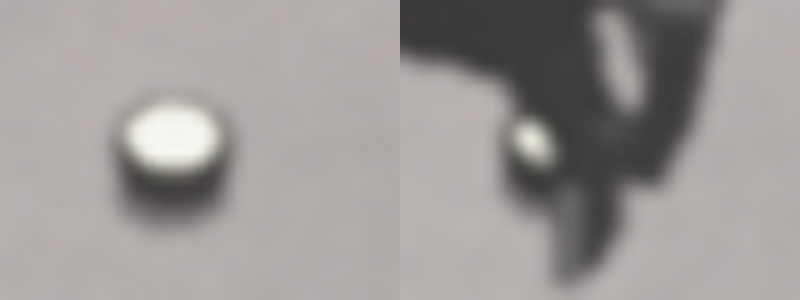

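Left tile: the lens before, glass at (172,137). Right tile: now, partly hidden, with its left edge about 14 enlarged pixels further left, so it moved about 3 mm. I'll clear the arm and measure it properly.

send_rows --commands '[{"claw": 0.35,"linear": [-0.3,-1,0],"spin": 0},{"claw": 0.35,"linear": [-0.3,-1,0],"spin": 0},{"claw": 0.35,"linear": [-0.3,-1,0],"spin": 0},{"claw": 0.35,"linear": [-0.3,-1,0],"spin": 0},{"claw": 0.35,"linear": [-0.3,-1,0],"spin": 0},{"claw": 0.35,"linear": [-0.3,-1,0],"spin": 0}]'

```text
time: 5.1
tcp_pos: [0.481, -0.0935, 0.1016]
ee_rot: [[0.547, 0.837, 0.001], [0.837, -0.547, 0.0], [0.0, 0.001, -1.0]]
contact_force: [-0.5, 0.1, 0.3]
width: 0.677
grip_force: 0.0
```

```bash
cat >> h.py <<'E'
def blobs(n,f,lo,hi,roi,z,amin=10):
    im=cv2.imread(f"pics/{f}.png"); x0,y0,x1,y1=roi; h=cv2.cvtColor(cv2.resize(im[y0:y1,x0:x1],None,fx=4,fy=4,interpolation=cv2.INTER_CUBIC),cv2.COLOR_BGR2HSV)
    k,_,s,c=cv2.connectedComponentsWithStats(cv2.inRange(h,lo,hi))
    for i in range(1,k):
        if s[i][4]/16>amin:
            u,v=x0+(c[i][0]+.5)/4-.5,y0+(c[i][1]+.5)/4-.5; print(n,f,"px",round(u,2),round(v,2),"area",s[i][4]/16,at_z(n,u,v,z).round(4))
E
python3 - <<'E'
from h import *
shot("top","top2"); shot("side","side2")
for f in("top0","top2"): blobs("top",f,(0,0,170),(180,60,255),(171,172,211,202),.018)
for f in("side0","side2"): blobs("side",f,(0,0,195),(180,60,255),(250,150,275,175),.018)
st((.5942,.2092,.014))
E
```

```text
top top0 px 190.77 186.94 area 53.875 [0.594  0.2094 0.018 ]
top top2 px 189.64 188.04 area 57.5 [0.5906 0.2127 0.018 ]
side side0 px 261.78 160.96 area 42.3125 [0.5941 0.2112 0.018 ]
t 5.2 tcp [ 0.4804 -0.095   0.1016] yawx 56.6 q [-0.195  0.265 -0.333  0.972 -0.     1.958] w 57.4 grip 0.0 F [ 0.4 -0.3 -0.3] M [ 0.04  0.   -0.02]
shift/0.03: [ 3.792 10.14  -2.919]
```

The lens now lies at (0.5907, 0.2125), so I'll grasp it lower.

send_rows --commands '[{"claw": 0.35,"linear": [0.335,0.932,0],"spin": 0},{"claw": 0.35,"linear": [0.335,0.932,0],"spin": 0},{"claw": 0.35,"linear": [0.335,0.932,0],"spin": 0},{"claw": 0.35,"linear": [0.335,0.932,0],"spin": 0},{"claw": 0.35,"linear": [0.335,0.932,0],"spin": 0},{"claw": 0.35,"linear": [0.335,0.932,0],"spin": 0},{"claw": 0.35,"linear": [0.335,0.932,0],"spin": 0},{"claw": 0.35,"linear": [0.335,0.932,0],"spin": 0},{"claw": 0.35,"linear": [0.335,0.932,0],"spin": 0},{"claw": 0.35,"linear": [0.335,0.932,0],"spin": 0},{"claw": 0.35,"linear": [0.335,0.932,-0.4],"spin": 0},{"claw": 0.35,"linear": [0,0,-0.6],"spin": 0}]'

```text
time: 6.4
tcp_pos: [0.5926, 0.2197, 0.0716]
ee_rot: [[0.545, 0.838, 0.003], [0.838, -0.545, 0.002], [0.003, 0.001, -1.0]]
contact_force: [-1.4, -1.0, 0.5]
width: 0.679
grip_force: 0.0
```

send_rows --commands '[{"claw": 0.35,"linear": [0,0,-0.7],"spin": 0},{"claw": 0.35,"linear": [0,0,-0.5],"spin": 0},{"claw": 0.35,"linear": [0,0,-0.3],"spin": 0},{"claw": 0.35,"linear": [0,0,0],"spin": 0},{"claw": 0.35,"linear": [0,0,0],"spin": 0}]'

```text
time: 6.9
tcp_pos: [0.5914, 0.2152, 0.0269]
ee_rot: [[0.548, 0.837, 0.001], [0.837, -0.548, 0.0], [0.001, 0.0, -1.0]]
contact_force: [0.1, 1.1, 0.5]
width: 0.674
grip_force: 0.0
```

```bash
python3 - <<'E'
from h import *
st((.5907,.2125,.014))
E
```

```text
t 6.9 tcp [0.5914 0.2152 0.0269] yawx 56.8 q [ 0.349  0.592 -0.031  0.947  0.     2.5  ] w 57.3 grip 0.0 F [0.1 1.1 0.5] M [ 0.02 -0.    0.03]
shift/0.03: [-0.022 -0.09  -0.43 ]
```

send_rows --commands '[{"claw": 0.35,"linear": [-0.02,-0.09,-0.43],"spin": 0},{"claw": 0.35,"linear": [0,0,0],"spin": 0},{"claw": 0.35,"linear": [0,0,0],"spin": 0},{"claw": -1,"linear": [0,0,0],"spin": 0},{"claw": -1,"linear": [0,0,0],"spin": 0},{"claw": -1,"linear": [0,0,0],"spin": 0},{"claw": -1,"linear": [0,0,0],"spin": 0}]'

```text
time: 7.6
tcp_pos: [0.5907, 0.2119, 0.0142]
ee_rot: [[0.548, 0.836, 0.001], [0.836, -0.548, 0.0], [0.001, 0.001, -1.0]]
contact_force: [-2.6, -1.4, 7.7]
width: 0.387
grip_force: 59.4
```

```bash
python3 - <<'E'
from h import *
st((.5268,.0486,.10))
E
```

```text
t 7.6 tcp [0.5907 0.2119 0.0142] yawx 56.8 q [ 0.344  0.601 -0.052  0.917 -0.     2.495] w 32.9 grip 59.4 F [-2.6 -1.4  7.7] M [-0.28  0.55 -0.01]
shift/0.03: [-2.131 -5.444  2.861]
```

send_rows --commands '[{"claw": -1,"linear": [0,0,0.4],"spin": 0},{"claw": -1,"linear": [0,0,0.8],"spin": 0},{"claw": -1,"linear": [0,0,0.9],"spin": 0},{"claw": -1,"linear": [0,0,0.9],"spin": 0},{"claw": -1,"linear": [0,0,0],"spin": 0},{"claw": -1,"linear": [0,0,0],"spin": 0}]'

```text
time: 8.2
tcp_pos: [0.5909, 0.212, 0.1044]
ee_rot: [[0.548, 0.836, 0.001], [0.836, -0.548, 0.001], [0.001, 0.001, -1.0]]
contact_force: [-0.4, -0.1, -1.2]
width: 0.39
grip_force: 59.9
```

```bash
python3 - <<'E'
from h import *
st((.5268,.0486,.10))
shot("side","side3"); s=robot.get_state(); u,v=proj("side",np.array(s["tcp_pos"])).astype(int); print(u,v)
a=cv2.imread("pics/side3.png"); cv2.imwrite("pics/s3.png",cv2.resize(a[v-30:v+30,u-40:u+40],(800,600),interpolation=cv2.INTER_CUBIC))
E
```

```text
t 8.2 tcp [0.5909 0.212  0.1044] yawx 56.8 q [0.345 0.529 0.071 1.111 0.    2.495] w 33.1 grip 59.9 F [-0.4 -0.1 -1.2] M [ 0.04 -0.03  0.02]
shift/0.03: [-2.136 -5.448 -0.145]
260 138
```

View pics/s3.png

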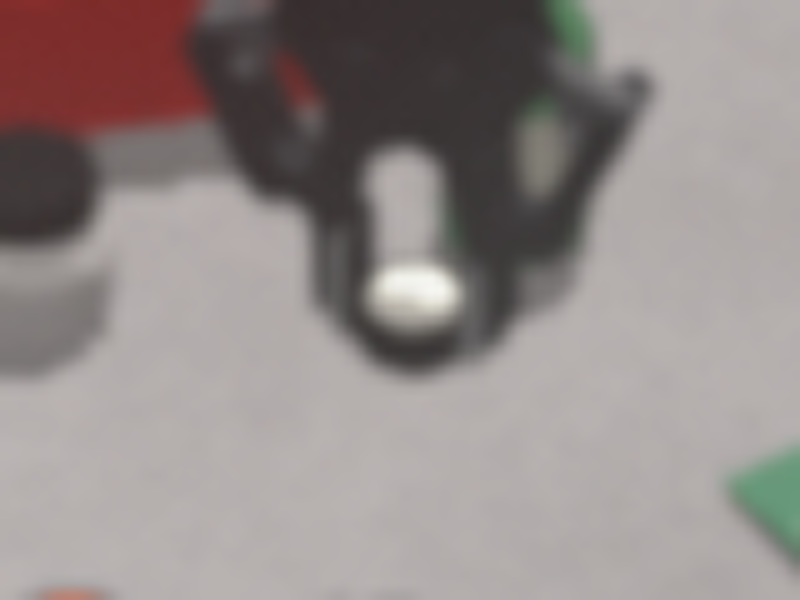

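The lens is held level, glass at (413,293), but the tips at about (490,355) sit low, 2–3 mm above its underside. I'll set it back down and regrip 5 mm higher.

send_rows --commands '[{"claw": -1,"linear": [0,0,-0.9],"spin": 0},{"claw": -1,"linear": [0,0,-0.9],"spin": 0},{"claw": -1,"linear": [0,0,-0.8],"spin": 0},{"claw": -1,"linear": [0,0,-0.4],"spin": 0},{"claw": -1,"linear": [0,0,0],"spin": 0},{"claw": -1,"linear": [0,0,0],"spin": 0},{"claw": 0.2,"linear": [0,0,0],"spin": 0},{"claw": 0.2,"linear": [0,0,0],"spin": 0},{"claw": 0.2,"linear": [0,0,0.175],"spin": 0},{"claw": 0.2,"linear": [0,0,0],"spin": 0},{"claw": 0.2,"linear": [0,0,0],"spin": 0}]'

```text
time: 9.35
tcp_pos: [0.5907, 0.212, 0.019]
ee_rot: [[0.548, 0.836, 0.001], [0.836, -0.548, 0.0], [0.001, 0.0, -1.0]]
contact_force: [1.0, 0.2, -0.6]
width: 0.603
grip_force: 0.0
```

send_rows --commands '[{"claw": -1,"linear": [0,0,0],"spin": 0},{"claw": -1,"linear": [0,0,0],"spin": 0},{"claw": -1,"linear": [0,0,0],"spin": 0},{"claw": -1,"linear": [0,0,0],"spin": 0}]'

```text
time: 9.75
tcp_pos: [0.5905, 0.2119, 0.0191]
ee_rot: [[0.548, 0.836, 0.0], [0.836, -0.548, 0.0], [0.0, 0.0, -1.0]]
contact_force: [-3.4, -1.3, 8.7]
width: 0.388
grip_force: 59.0
```

```bash
python3 - <<'E'
from h import *
st((.5268,.0486,.10))
E
```

```text
t 9.75 tcp [0.5905 0.2119 0.0191] yawx 56.8 q [ 0.345  0.596 -0.046  0.928  0.     2.495] w 33.0 grip 59.0 F [-3.4 -1.3  8.7] M [-0.18  0.6  -0.02]
shift/0.03: [-2.123 -5.444  2.696]
```

send_rows --commands '[{"claw": -1,"linear": [0,0,0.5],"spin": 0},{"claw": -1,"linear": [0,0,1],"spin": 0},{"claw": -1,"linear": [0,0,1],"spin": 0},{"claw": -1,"linear": [-0.354,-0.907,0.4],"spin": 0},{"claw": -1,"linear": [-0.354,-0.907,0],"spin": 0},{"claw": -1,"linear": [-0.354,-0.907,0],"spin": 0},{"claw": -1,"linear": [-0.354,-0.907,0],"spin": 0},{"claw": -1,"linear": [-0.354,-0.907,0],"spin": 0},{"claw": -1,"linear": [-0.354,-0.907,0],"spin": 0},{"claw": -1,"linear": [0,0,0],"spin": 0},{"claw": -1,"linear": [0,0,0],"spin": 0}]'

```text
time: 10.85
tcp_pos: [0.5268, 0.0483, 0.1058]
ee_rot: [[0.549, 0.836, 0.0], [0.836, -0.549, 0.0], [0.0, 0.0, -1.0]]
contact_force: [-0.1, -0.5, 0.0]
width: 0.38
grip_force: 59.9
```

```bash
python3 - <<'E'
from h import *
st((.5268,.0486,.10))
shot("side","side4"); p=np.array(robot.get_state()["tcp_pos"]); zt=p[2]-.0191+.018
u,v=proj("side",(p[0],p[1],zt)); print("pred glass px",u,v)
blobs("side","side4",(0,0,180),(180,60,255),(int(u)-12,int(v)-10,int(u)+12,int(v)+10),zt,4)
u,v=int(u),int(v)
a=cv2.imread("pics/side4.png"); cv2.imwrite("pics/s4.png",cv2.resize(a[v-30:v+45,u-40:u+60],(800,600),interpolation=cv2.INTER_CUBIC)); print(u-40,v-30)
E
```

```text
t 10.85 tcp [0.5268 0.0483 0.1058] yawx 56.7 q [ 0.091  0.336 -0.222  1.012  0.     2.243] w 32.3 grip 59.9 F [-0.1 -0.5  0. ] M [-0.    0.    0.05]
shift/0.03: [ 0.001  0.01  -0.194]
pred glass px 251.16798040837497 178.99816549584824
side side4 px 251.04 170.53 area 30.3125 [0.5337 0.0817 0.1047]
side side4 px 251.33 178.38 area 48.5625 [0.5279 0.0511 0.1047]
side side4 px 239.85 182.74 area 18.875 [0.4949 0.0414 0.1047]
side side4 px 258.41 186.49 area 6.0 [0.5394 0.0166 0.1047]
side side4 px 243.41 186.73 area 5.375 [0.501  0.0245 0.1047]
211 148
```

View pics/s4.png

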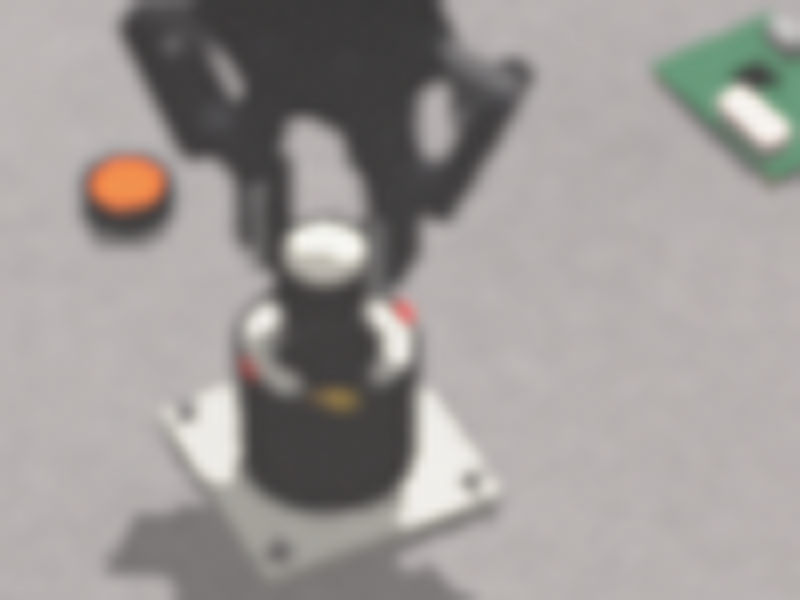

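The lens is level above the mouth: glass at (326,248), barrel mouth centred near (330,345). The side view agrees with the TCP to about 1 mm. Lowering.

send_rows --commands '[{"claw": -1,"linear": [-0.01,0,-0.45],"spin": 0},{"claw": -1,"linear": [0,0,-0.3],"spin": 0},{"claw": -1,"linear": [0,0,-0.2],"spin": 0},{"claw": -1,"linear": [0,0,-0.1],"spin": 0},{"claw": -1,"linear": [0,0,0],"spin": 0},{"claw": -1,"linear": [0,0,0],"spin": 0}]'

```text
time: 11.5
tcp_pos: [0.5266, 0.0488, 0.0743]
ee_rot: [[0.548, 0.836, 0.0], [0.836, -0.548, 0.0], [0.0, 0.0, -1.0]]
contact_force: [-0.1, 0.6, -0.2]
width: 0.385
grip_force: 60.0
```

```bash
python3 - <<'E'
from h import *
st((.5268,.0486,.0745))
E
```

```text
t 11.5 tcp [0.5266 0.0488 0.0743] yawx 56.8 q [ 0.092  0.363 -0.27   0.937  0.     2.243] w 32.7 grip 60.0 F [-0.1  0.6 -0.2] M [ 0.   -0.01 -0.09]
shift/0.03: [ 0.006 -0.005  0.005]
```

send_rows --commands '[{"claw": 0.2,"linear": [0,0,0],"spin": 0},{"claw": 0.2,"linear": [0,0,0],"spin": 0},{"claw": 0.2,"linear": [0,0,0.2],"spin": 0},{"claw": 0.2,"linear": [0,0,1],"spin": 0},{"claw": 0.2,"linear": [-0.3,-0.994,0],"spin": 0},{"claw": 0.2,"linear": [-0.3,-0.994,0],"spin": 0},{"claw": 0.2,"linear": [-0.3,-0.994,0],"spin": 0},{"claw": 0.2,"linear": [-0.3,-0.994,0],"spin": 0},{"claw": 0.2,"linear": [-0.3,-0.994,0],"spin": 0},{"claw": 0.2,"linear": [-0.3,-0.994,0],"spin": 0},{"claw": 0.2,"linear": [-0.3,-0.994,0],"spin": 0},{"claw": 0.2,"linear": [-0.3,-0.994,0],"spin": 0}]'

```text
time: 12.7
tcp_pos: [0.4541, -0.1912, 0.1108]
ee_rot: [[0.548, 0.836, 0.001], [0.836, -0.548, -0.0], [0.0, 0.001, -1.0]]
contact_force: [-0.0, 0.1, 0.6]
width: 0.601
grip_force: 0.0
```

send_rows --commands '[{"claw": 0.2,"linear": [0,0,0],"spin": 0},{"claw": 0.2,"linear": [0,0,0],"spin": 0}]'

```text
time: 12.9
tcp_pos: [0.4544, -0.1904, 0.1106]
ee_rot: [[0.549, 0.836, 0.0], [0.836, -0.549, -0.0], [0.0, 0.0, -1.0]]
contact_force: [0.7, -0.6, -0.1]
width: 0.601
grip_force: 0.0
```

```bash
python3 - <<'E'
from h import *
st((.4540,-.1898,.0172))
_,d=shot("top","top5")
c=proj("top",(.5268,.0484,.038)); print(c)
u,v=np.rint(c).astype(int)
for y in range(v-5,v+6): print([int(1000*at_d("top",x,y,d[y,x])[2]) for x in range(u-6,u+7)])
a=cv2.imread("pics/top5.png")
cv2.imwrite("pics/t5.png",cv2.resize(a[v-18:v+18,u-24:u+24],(480,360),interpolation=cv2.INTER_CUBIC)); print(u-24,v-18)
E
```

```text
t 12.9 tcp [ 0.4544 -0.1904  0.1106] yawx 56.7 q [-0.397  0.263 -0.311  0.996  0.     1.756] w 51.1 grip 0.0 F [ 0.7 -0.6 -0.1] M [ 0.02 -0.03 -0.03]
shift/0.03: [-0.014  0.019 -3.113]
[244.11917641 209.98050771]
[51, 43, 28, 11, 42, 36, 37, 35, 38, 40, 20, 35, 61]
[47, 21, 38, 38, 34, 37, 37, 41, 42, 37, 39, 8, 45]
[1347, 9, 36, 37, 40, 40, 38, 38, 41, 35, 38, 44, 16]
[16, 36, 39, 39, 41, 40, 37, 37, 36, 42, 43, 43, 41]
[9, 43, 37, 36, 41, 40, 36, 38, 40, 38, 36, 40, 36]
[10, 37, 37, 37, 39, 40, 40, 35, 35, 36, 39, 37, 39]
[4, 33, 36, 36, 41, 39, 36, 37, 37, 39, 38, 39, 34]
[10, 42, 43, 39, 36, 43, 35, 42, 38, 35, 43, 35, 41]
[8, 38, 35, 38, 41, 40, 36, 38, 39, 45, 41, 41, 25]
[61, 15, 37, 39, 38, 41, 35, 38, 37, 39, 43, 33, 62]
[59, 64, 20, 1347, 38, 38, 33, 34, 35, 39, 38, 63, 62]
220 192
```

View pics/t5.png

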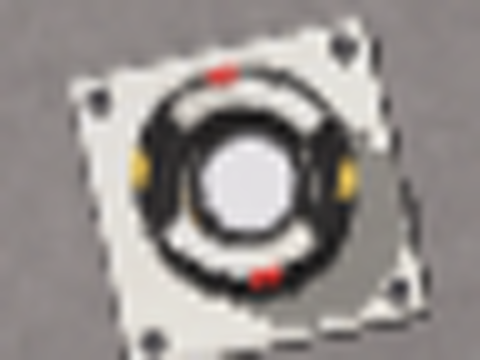

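The lens lies flat at 38 mm in the barrel, glass at (247,184) and depth even at about 38 mm. Next, the blue filter.

send_rows --commands '[{"claw": 0.2,"linear": [-0.014,0.02,-0.9],"spin": 0},{"claw": 0.2,"linear": [0,0,-0.9],"spin": 0},{"claw": 0.2,"linear": [0,0,-0.8],"spin": 0},{"claw": 0.2,"linear": [0,0,-0.5],"spin": 0},{"claw": 0.2,"linear": [0,0,0],"spin": 0},{"claw": 0.2,"linear": [0,0,0],"spin": 0}]'

```text
time: 13.55
tcp_pos: [0.4544, -0.1887, 0.0177]
ee_rot: [[0.547, 0.837, -0.0], [0.837, -0.547, 0.0], [0.0, -0.0, -1.0]]
contact_force: [-0.5, 0.0, -0.2]
width: 0.597
grip_force: 0.0
```

```bash
python3 - <<'E'
from h import *
st((.4540,-.1898,.0172))
E
```

```text
t 13.55 tcp [ 0.4544 -0.1887  0.0177] yawx 56.8 q [-0.394  0.36  -0.442  0.769  0.     1.756] w 50.8 grip 0.0 F [-0.5  0.  -0.2] M [ 0.03 -0.03  0.01]
shift/0.03: [-0.012 -0.036 -0.015]
```

send_rows --commands '[{"claw": 0.2,"linear": [-0.01,-0.035,-0.015],"spin": 0},{"claw": 0.2,"linear": [0,0,0],"spin": 0},{"claw": -1,"linear": [0,0,0],"spin": 0},{"claw": -1,"linear": [0,0,0],"spin": 0},{"claw": -1,"linear": [0,0,0],"spin": 0},{"claw": -1,"linear": [0,0,0],"spin": 0}]'

```text
time: 14.15
tcp_pos: [0.4541, -0.1906, 0.0177]
ee_rot: [[0.548, 0.836, 0.001], [0.836, -0.548, -0.0], [0.0, 0.001, -1.0]]
contact_force: [-3.3, 1.8, 14.3]
width: 0.383
grip_force: 58.2
```

```bash
python3 - <<'E'
from h import *
st((.5267,.0484,.11))
E
```

```text
t 14.15 tcp [ 0.4541 -0.1906  0.0177] yawx 56.8 q [-0.397  0.36  -0.443  0.767  0.     1.754] w 32.6 grip 58.2 F [-3.3  1.8 14.3] M [ 0.34  0.65 -0.08]
shift/0.03: [2.419 7.966 3.078]
```

send_rows --commands '[{"claw": -1,"linear": [0,0,0.5],"spin": 0},{"claw": -1,"linear": [0,0,1],"spin": 0},{"claw": -1,"linear": [0,0,1],"spin": 0},{"claw": -1,"linear": [0.302,0.996,0.5],"spin": 0},{"claw": -1,"linear": [0.302,0.996,0],"spin": 0},{"claw": -1,"linear": [0.302,0.996,0],"spin": 0},{"claw": -1,"linear": [0.302,0.996,0],"spin": 0},{"claw": -1,"linear": [0.302,0.996,0],"spin": 0},{"claw": -1,"linear": [0.302,0.996,0],"spin": 0},{"claw": -1,"linear": [0.302,0.996,0],"spin": 0},{"claw": -1,"linear": [0.302,0.996,0],"spin": 0}]'

```text
time: 15.25
tcp_pos: [0.5265, 0.0499, 0.107]
ee_rot: [[0.548, 0.836, 0.0], [0.836, -0.548, 0.0], [0.0, 0.0, -1.0]]
contact_force: [0.3, -0.6, 0.3]
width: 0.381
grip_force: 59.8
```

send_rows --commands '[{"claw": -1,"linear": [0,0,0],"spin": 0},{"claw": -1,"linear": [0,0,0],"spin": 0}]'

```text
time: 15.45
tcp_pos: [0.5261, 0.049, 0.1067]
ee_rot: [[0.547, 0.837, -0.0], [0.837, -0.547, -0.0], [-0.0, -0.0, -1.0]]
contact_force: [0.3, 0.1, -0.4]
width: 0.382
grip_force: 59.8
```

```bash
python3 - <<'E'
from h import *
shot("side","side6"); st((.5267,.0484,.0740)); p=np.array(robot.get_state()["tcp_pos"]); zt=p[2]-.0177+.014
u,v=proj("side",(p[0],p[1],zt)); print("pred",u,v)
blobs("side","side6",(105,150,60),(125,255,255),(int(u)-14,int(v)-12,int(u)+14,int(v)+12),zt,3)
E
```

```text
t 15.5 tcp [0.526  0.0483 0.1067] yawx 56.8 q [ 0.092  0.335 -0.222  1.014 -0.     2.243] w 32.5 grip 59.8 F [ 0.2 -0.4 -0.1] M [-0.04 -0.03  0.02]
shift/0.03: [ 0.024  0.002 -1.091]
pred 250.85324049267783 179.6246701504797
side side6 px 251.31 178.49 area 22.0625 [0.5281 0.0524 0.103 ]
```

send_rows --commands '[{"claw": -1,"linear": [0,-0.02,-0.45],"spin": 0},{"claw": -1,"linear": [0,0,-0.3],"spin": 0},{"claw": -1,"linear": [0,0,-0.2],"spin": 0},{"claw": -1,"linear": [0,0,-0.13],"spin": 0},{"claw": -1,"linear": [0,0,0],"spin": 0},{"claw": -1,"linear": [0,0,0],"spin": 0}]'

```text
time: 16.1
tcp_pos: [0.5263, 0.048, 0.0745]
ee_rot: [[0.548, 0.836, 0.0], [0.836, -0.548, 0.0], [0.0, 0.0, -1.0]]
contact_force: [-0.1, 0.8, -0.7]
width: 0.383
grip_force: 59.8
```

```bash
python3 - <<'E'
from h import *
st((.5262,.0478,.0740))
E
```

```text
t 16.1 tcp [0.5263 0.048  0.0745] yawx 56.8 q [ 0.091  0.362 -0.271  0.937  0.     2.242] w 32.5 grip 59.8 F [-0.1  0.8 -0.7] M [ 0.01  0.02 -0.02]
shift/0.03: [-0.003 -0.005 -0.018]
```

send_rows --commands '[{"claw": -1,"linear": [0,0,-0.03],"spin": 0},{"claw": 0.2,"linear": [0,0,0],"spin": 0},{"claw": 0.2,"linear": [0,0,0],"spin": 0},{"claw": 0.2,"linear": [0,0,0.3],"spin": 0},{"claw": 0.2,"linear": [0,0,1],"spin": 0},{"claw": 0.2,"linear": [0.206,-0.915,0],"spin": 0},{"claw": 0.2,"linear": [0.206,-0.915,0],"spin": 0},{"claw": 0.2,"linear": [0.206,-0.915,0],"spin": 0},{"claw": 0.2,"linear": [0.206,-0.915,0],"spin": 0},{"claw": 0.2,"linear": [0.206,-0.915,0],"spin": 0},{"claw": 0.2,"linear": [0.206,-0.915,0],"spin": 0},{"claw": 0.2,"linear": [0.206,-0.915,0],"spin": 0}]'

```text
time: 17.3
tcp_pos: [0.5697, -0.1453, 0.1132]
ee_rot: [[0.548, 0.836, 0.001], [0.836, -0.548, -0.0], [0.0, 0.001, -1.0]]
contact_force: [-0.1, -0.0, -0.2]
width: 0.601
grip_force: 0.0
```

send_rows --commands '[{"claw": 0.2,"linear": [0.206,-0.915,0],"spin": 0},{"claw": 0.2,"linear": [0.206,-0.915,0],"spin": 0},{"claw": 0.2,"linear": [0,0,0],"spin": 0},{"claw": 0.2,"linear": [0,0,0],"spin": 0}]'

```text
time: 17.7
tcp_pos: [0.5818, -0.1994, 0.1128]
ee_rot: [[0.549, 0.836, 0.0], [0.836, -0.549, 0.0], [0.0, 0.0, -1.0]]
contact_force: [-0.5, 1.0, 0.6]
width: 0.601
grip_force: 0.0
```

```bash
python3 - <<'E'
from h import *
st((.582,-.1993,.030))
_,d=shot("top","top7")
u,v=np.rint(proj("top",(.5268,.0482,.052))).astype(int); print(u,v)
for y in range(v-6,v+7): print([int(1000*at_d("top",x,y,d[y,x])[2]) for x in range(u-6,u+7)])
blobs("top","top7",(105,150,60),(125,255,255),(u-20,v-15,u+20,v+15),.052,3)
E
```

```text
t 17.7 tcp [ 0.5818 -0.1994  0.1128] yawx 56.7 q [-0.33   0.499  0.045  1.116  0.     1.822] w 51.1 grip 0.0 F [-0.5  1.   0.6] M [-0.02 -0.02 -0.03]
shift/0.03: [ 0.008  0.003 -2.759]
244 209
[68, 61, 59, 45, 49, 41, 41, 43, 51, 54, 66, 64, 65]
[66, 62, 49, 29, 55, 55, 51, 53, 50, 32, 51, 61, 59]
[52, 44, 27, 48, 57, 50, 56, 55, 49, 53, 51, 36, 59]
[46, 1347, 51, 53, 49, 52, 51, 53, 51, 56, 53, 52, 43]
[36, 52, 49, 55, 51, 52, 55, 53, 48, 56, 54, 53, 14]
[9, 52, 47, 54, 57, 59, 55, 52, 56, 51, 54, 53, 50]
[8, 53, 53, 53, 54, 52, 51, 52, 53, 55, 54, 49, 51]
[51, 49, 52, 56, 54, 50, 53, 49, 53, 52, 56, 52, 52]
[13, 50, 54, 51, 50, 50, 53, 53, 53, 54, 55, 51, 54]
[9, 53, 54, 53, 50, 51, 51, 56, 56, 51, 53, 55, 35]
[7, 53, 49, 50, 57, 48, 53, 54, 57, 52, 45, 52, 20]
[55, 12, 53, 51, 53, 51, 49, 55, 47, 55, 54, 38, 60]
[62, 59, 23, 50, 54, 55, 53, 58, 49, 51, 34, 68, 66]
top top7 px 244.13 209.46 area 59.5625 [0.5268 0.0481 0.052 ]
```

Filter flat at 52 mm, centred on (0.5268, 0.0481). Next, the ring.

send_rows --commands '[{"claw": 0.2,"linear": [0.008,0,-0.8],"spin": 0},{"claw": 0.2,"linear": [0,0,-0.9],"spin": 0},{"claw": 0.2,"linear": [0,0,-0.7],"spin": 0},{"claw": 0.2,"linear": [0,0,-0.36],"spin": 0},{"claw": 0.2,"linear": [0,0,0],"spin": 0},{"claw": 0.2,"linear": [0,0,0],"spin": 0},{"claw": -1,"linear": [0,0,0],"spin": 0},{"claw": -1,"linear": [0,0,0],"spin": 0},{"claw": -1,"linear": [0,0,0],"spin": 0},{"claw": -1,"linear": [0,0,0],"spin": 0}]'

```text
time: 18.75
tcp_pos: [0.5828, -0.1991, 0.0312]
ee_rot: [[0.548, 0.836, 0.002], [0.836, -0.548, -0.0], [0.001, 0.002, -1.0]]
contact_force: [-3.6, 1.6, 10.3]
width: 0.386
grip_force: 58.9
```

```bash
python3 - <<'E'
from h import *
st((.5268,.0482,.12))
E
```

```text
t 18.75 tcp [ 0.5828 -0.1991  0.0312] yawx 56.8 q [-0.329  0.562 -0.072  0.935  0.     1.822] w 32.8 grip 58.9 F [-3.6  1.6 10.3] M [ 0.42  0.61 -0.04]
shift/0.03: [-1.868  8.245  2.959]
```

send_rows --commands '[{"claw": -1,"linear": [0,0,0.5],"spin": 0},{"claw": -1,"linear": [0,0,1],"spin": 0},{"claw": -1,"linear": [0,0,1],"spin": 0},{"claw": -1,"linear": [-0.207,0.916,0.5],"spin": 0.0445},{"claw": -1,"linear": [-0.207,0.916,0],"spin": 0.0445},{"claw": -1,"linear": [-0.207,0.916,0],"spin": 0.0445},{"claw": -1,"linear": [-0.207,0.916,0],"spin": 0.0445},{"claw": -1,"linear": [-0.207,0.916,0],"spin": 0.0445},{"claw": -1,"linear": [-0.207,0.916,0],"spin": 0.0445},{"claw": -1,"linear": [-0.207,0.916,0],"spin": 0.0445},{"claw": -1,"linear": [-0.207,0.916,0],"spin": 0.0445},{"claw": -1,"linear": [-0.207,0.916,0],"spin": 0.0445}]'

```text
time: 19.95
tcp_pos: [0.5261, 0.0494, 0.1205]
ee_rot: [[-0.632, 0.775, 0.001], [0.775, 0.632, 0.0], [-0.001, 0.001, -1.0]]
contact_force: [-0.1, -0.5, -1.1]
width: 0.386
grip_force: 59.9
```

send_rows --commands '[{"claw": -1,"linear": [0,0,0],"spin": 0},{"claw": -1,"linear": [0,0,0],"spin": 0}]'

```text
time: 20.15
tcp_pos: [0.5264, 0.0487, 0.1203]
ee_rot: [[-0.627, 0.779, 0.001], [0.779, 0.627, -0.0], [-0.001, 0.001, -1.0]]
contact_force: [0.7, -0.4, -1.5]
width: 0.382
grip_force: 59.9
```

```bash
python3 - <<'E'
from h import *
shot("side","side8"); st((.5268,.0482,.085)); p=np.array(robot.get_state()["tcp_pos"])
u,v=np.rint(proj("side",(p[0],p[1],p[2]-.02))).astype(int); print(u-40,v-22)
for a in(0,180):
    t=np.radians(89+a); print("lug pred",proj("side",(p[0]+.0235*np.cos(t),p[1]+.0235*np.sin(t),p[2]-.0312+.005)))
a=cv2.imread("pics/side8.png"); cv2.imwrite("pics/s8.png",cv2.resize(a[v-22:v+38,u-40:u+40],(800,600),interpolation=cv2.INTER_CUBIC))
E
```

```text
t 20.2 tcp [0.5265 0.0481 0.1202] yawx 128.8 q [ 0.091  0.324 -0.201  1.045 -0.     0.985] w 32.5 grip 59.9 F [ 0.9  1.2 -2.1] M [ 0.02 -0.    0.02]
shift/0.03: [ 0.01   0.004 -1.172]
211 158
lug pred [249.42480328 176.27523469]
lug pred [252.82918162 188.13615533]
```

View pics/s8.png

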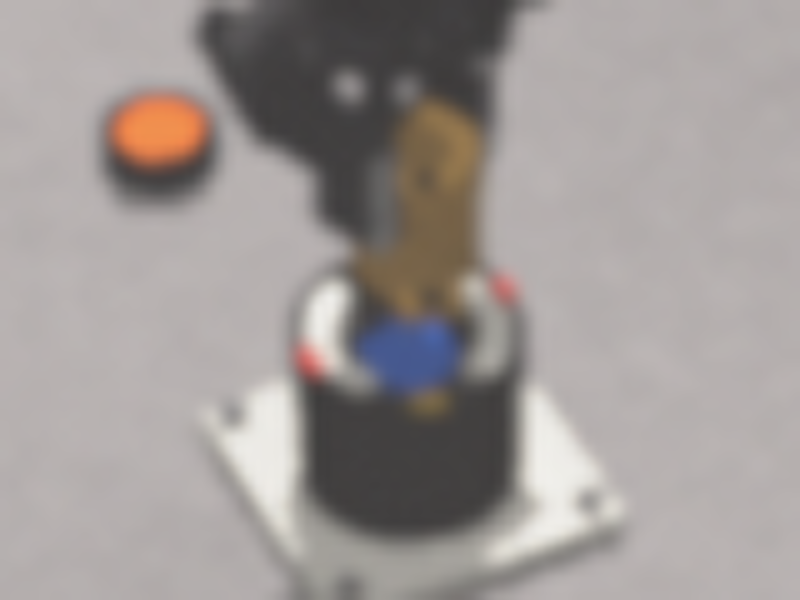

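The ring hangs over the mouth with its near lug at (425,300), mark (433,297), and the yellow notch mark at (430,402). The yaw matches. I'll check the centring numerically against the barrel.

```bash
python3 - <<'E'
from h import *
p=np.array([.5265,.0481,.1202])
a=cv2.imread("pics/side8.png"); h=cv2.cvtColor(a,cv2.COLOR_BGR2HSV)
m=((h[...,0]>8)&(h[...,0]<30)&(h[...,1]>70)&(h[...,2]>50))
for y in range(164,194):
    x=np.where(m[y,235:270])[0]+235
    print(y,x.min() if len(x) else None,x.max() if len(x) else None,len(x),end=" | ")
print()
for z in(.0885,.0942,.1,.11,.12,.1290):
    t=np.linspace(0,2*np.pi,73); q=np.array([proj("side",(p[0]+.018*np.cos(k),p[1]+.018*np.sin(k),z)) for k in t]); print(z,"x",q[:,0].min().round(1),q[:,0].max().round(1),"yrange",q[:,1].min().round(1),q[:,1].max().round(1))
for y in(167,172,176,180,183): print(y,[tuple(int(k) for k in a[y,x][::-1]) for x in range(256,262)])
# same test for the standing ring in side0
c=(.582,-.199); h0=cv2.cvtColor(cv2.imread("pics/side0.png"),cv2.COLOR_BGR2HSV); m0=((h0[...,0]>8)&(h0[...,0]<30)&(h0[...,1]>70)&(h0[...,2]>50))
for y in(266,268,270,272): 
    x=np.where(m0[y,276:316])[0]+276; print("side0",y,x.min(),x.max())
for z in(.02,.03): 
    t=np.linspace(0,2*np.pi,73); q=np.array([proj("side",(c[0]+.018*np.cos(k),c[1]+.018*np.sin(k),z)) for k in t]); print(z,q[:,0].min().round(1),q[:,0].max().round(1),q[:,1].mean().round(1))
E
```

```text
164 None None 0 | 165 None None 0 | 166 None None 0 | 167 None None 0 | 168 253 255 3 | 169 252 257 6 | 170 251 258 8 | 171 251 258 8 | 172 251 258 8 | 173 251 258 8 | 174 251 258 8 | 175 251 258 8 | 176 251 257 7 | 177 251 257 7 | 178 251 257 7 | 179 251 257 7 | 180 251 257 7 | 181 251 257 7 | 182 251 257 7 | 183 250 257 8 | 184 247 257 11 | 185 247 256 10 | 186 248 256 9 | 187 249 256 8 | 188 250 256 6 | 189 None None 0 | 190 None None 0 | 191 None None 0 | 192 None None 0 | 193 None None 0 | 
0.0885 x 244.4 257.8 yrange 179.0 188.3
0.0942 x 244.4 257.8 yrange 177.5 186.7
0.1 x 244.3 257.8 yrange 175.9 185.2
0.11 x 244.2 257.8 yrange 173.2 182.4
0.12 x 244.1 257.8 yrange 170.4 179.6
0.129 x 244.1 257.8 yrange 167.9 177.1
167 [(66, 63, 62), (63, 62, 61), (69, 67, 67), (88, 85, 86), (128, 124, 124), (168, 163, 162)]
172 [(144, 116, 78), (149, 120, 79), (140, 116, 85), (132, 120, 108), (149, 145, 142), (173, 168, 167)]
176 [(132, 108, 74), (127, 105, 76), (132, 116, 98), (155, 146, 137), (174, 168, 165), (181, 175, 174)]
180 [(117, 97, 71), (119, 101, 78), (134, 121, 107), (161, 153, 147), (178, 172, 169), (181, 175, 175)]
183 [(114, 96, 71), (114, 97, 75), (129, 116, 102), (155, 147, 141), (175, 169, 167), (182, 175, 175)]
side0 266 289 303
side0 268 289 302
side0 270 289 303
side0 272 289 304
0.02 287.9 302.8 269.2
0.03 288.1 303.0 266.7
```

send_rows --commands '[{"claw": -1,"linear": [0.005,0,-0.45],"spin": -0.01},{"claw": -1,"linear": [0,0,-0.3],"spin": 0},{"claw": -1,"linear": [0,0,-0.2],"spin": 0},{"claw": -1,"linear": [0,0,-0.1],"spin": 0},{"claw": -1,"linear": [0,0,0],"spin": 0},{"claw": -1,"linear": [0,0,0],"spin": 0}]'

```text
time: 20.8
tcp_pos: [0.5265, 0.0482, 0.0884]
ee_rot: [[-0.603, 0.798, 0.0], [0.798, 0.603, -0.0], [-0.0, 0.0, -1.0]]
contact_force: [-1.0, 0.1, -1.0]
width: 0.385
grip_force: 59.9
```

```bash
python3 - <<'E'
from h import *
st((.5268,.0482,.0832))
E
```

```text
t 20.8 tcp [0.5265 0.0482 0.0884] yawx 127.0 q [ 0.091  0.35  -0.25   0.97  -0.     1.016] w 32.7 grip 59.9 F [-1.   0.1 -1. ] M [0.01 0.01 0.03]
shift/0.03: [ 0.01  -0.001 -0.173]
```

send_rows --commands '[{"claw": -1,"linear": [0,0,-0.1],"spin": 0},{"claw": -1,"linear": [0,0,-0.08],"spin": 0},{"claw": -1,"linear": [0,0,0],"spin": 0},{"claw": -1,"linear": [0,0,0],"spin": 0}]'

```text
time: 21.2
tcp_pos: [0.5265, 0.0483, 0.0829]
ee_rot: [[-0.603, 0.798, 0.0], [0.798, 0.603, 0.0], [-0.0, 0.0, -1.0]]
contact_force: [-0.0, -0.3, 2.8]
width: 0.386
grip_force: 60.2
```

```bash
python3 - <<'E'
from h import *
st((.5268,.0482,.0832))
E
```

```text
t 21.2 tcp [0.5265 0.0483 0.0829] yawx 127.1 q [ 0.092  0.355 -0.258  0.957  0.     1.016] w 32.8 grip 60.2 F [-0.  -0.3  2.8] M [ 0.02 -0.13  0.02]
shift/0.03: [ 0.009 -0.005  0.009]
```

send_rows --commands '[{"claw": -1,"linear": [0.005,0,-0.02],"spin": 0},{"claw": -1,"linear": [0,0,-0.008],"spin": -0.03},{"claw": -1,"linear": [0,0,-0.008],"spin": -0.03},{"claw": -1,"linear": [0,0,-0.008],"spin": -0.03},{"claw": -1,"linear": [0,0,-0.008],"spin": -0.03},{"claw": -1,"linear": [0,0,-0.008],"spin": -0.03},{"claw": -1,"linear": [0,0,0],"spin": 0}]'

```text
time: 21.9
tcp_pos: [0.5268, 0.0483, 0.0812]
ee_rot: [[-0.171, 0.985, 0.001], [0.985, 0.171, -0.0], [-0.0, 0.001, -1.0]]
contact_force: [-0.6, -1.0, 6.3]
width: 0.386
grip_force: 60.3
```

```bash
python3 - <<'E'
from h import *
st((.5268,.0482,.0807))
E
```

```text
t 21.9 tcp [0.5268 0.0483 0.0812] yawx 99.8 q [ 0.091  0.357 -0.26   0.953 -0.     1.49 ] w 32.8 grip 60.3 F [-0.6 -1.   6.3] M [-0.03  0.02 -0.  ]
shift/0.03: [ 0.    -0.003 -0.018]
```

send_rows --commands '[{"claw": -1,"linear": [0,0,-0.003],"spin": -0.03},{"claw": -1,"linear": [0,0,-0.003],"spin": -0.03},{"claw": -1,"linear": [0,0,-0.003],"spin": -0.03},{"claw": -1,"linear": [0,0,-0.003],"spin": -0.03},{"claw": -1,"linear": [0,0,-0.003],"spin": -0.03},{"claw": -1,"linear": [0,0,0],"spin": -0.03},{"claw": -1,"linear": [0,0,0],"spin": 0},{"claw": -1,"linear": [0,0,0],"spin": 0}]'

```text
time: 22.7
tcp_pos: [0.5268, 0.0483, 0.0808]
ee_rot: [[0.381, 0.925, 0.001], [0.925, -0.381, 0.0], [0.0, 0.001, -1.0]]
contact_force: [0.6, -0.2, 5.4]
width: 0.387
grip_force: 60.4
```

```bash
python3 - <<'E'
from h import *
st((.5268,.0482,.0807))
E
```

```text
t 22.7 tcp [0.5268 0.0483 0.0808] yawx 67.6 q [ 0.091  0.357 -0.261  0.952 -0.     2.053] w 32.9 grip 60.4 F [ 0.6 -0.2  5.4] M [-0.04 -0.01 -0.04]
shift/0.03: [ 0.    -0.004 -0.004]
```

send_rows --commands '[{"claw": -1,"linear": [0,0,0],"spin": -0.02},{"claw": -1,"linear": [0,0,0],"spin": -0.02},{"claw": -1,"linear": [0,0,0],"spin": -0.02},{"claw": -1,"linear": [0,0,0],"spin": -0.02},{"claw": -1,"linear": [0,0,0],"spin": 0}]'

```text
time: 23.2
tcp_pos: [0.527, 0.0491, 0.0808]
ee_rot: [[0.6, 0.8, 0.001], [0.8, -0.6, 0.002], [0.002, -0.0, -1.0]]
contact_force: [1.0, 6.3, 3.2]
width: 0.381
grip_force: 60.2
```

```bash
python3 - <<'E'
from h import *
st((.5268,.0482,.0807))
E
```

```text
t 23.2 tcp [0.527  0.0491 0.0808] yawx 53.2 q [ 9.200e-02  3.570e-01 -2.610e-01  9.510e-01  2.000e-03  2.306e+00] w 32.4 grip 60.2 F [1.  6.3 3.2] M [ 1.22 -0.31  0.4 ]
shift/0.03: [-0.006 -0.03  -0.003]
```

send_rows --commands '[{"claw": -1,"linear": [0,0,0],"spin": -0.015},{"claw": -1,"linear": [0,0,0],"spin": -0.015},{"claw": -1,"linear": [0,0,0],"spin": 0}]'

```text
time: 23.5
tcp_pos: [0.527, 0.0484, 0.0808]
ee_rot: [[0.671, 0.741, 0.001], [0.741, -0.671, 0.0], [0.001, 0.001, -1.0]]
contact_force: [4.0, -0.3, 3.7]
width: 0.382
grip_force: 60.2
```

```bash
python3 - <<'E'
from h import *
st((.5268,.0482,.0807))
E
```

```text
t 23.5 tcp [0.527  0.0484 0.0808] yawx 47.9 q [ 0.092  0.357 -0.261  0.952 -0.     2.398] w 32.4 grip 60.2 F [ 4.  -0.3  3.7] M [-0.08 -0.52  0.97]
shift/0.03: [-0.007 -0.007 -0.003]
```

send_rows --commands '[{"claw": -1,"linear": [0,0,0],"spin": -0.015},{"claw": -1,"linear": [0,0,0],"spin": 0}]'

```text
time: 23.7
tcp_pos: [0.5269, 0.0479, 0.0808]
ee_rot: [[0.705, 0.709, 0.001], [0.709, -0.705, -0.001], [-0.0, 0.002, -1.0]]
contact_force: [2.5, -4.1, 5.4]
width: 0.387
grip_force: 60.4
```

```bash
python3 - <<'E'
from h import *
st((.5268,.0482,.0807))
E
```

```text
t 23.7 tcp [0.5269 0.0479 0.0808] yawx 45.1 q [ 9.100e-02  3.570e-01 -2.610e-01  9.520e-01 -1.000e-03  2.445e+00] w 32.9 grip 60.4 F [ 2.5 -4.1  5.4] M [-0.99 -0.41  0.55]
shift/0.03: [-0.004  0.012 -0.003]
```

The moment peaked at about 1 N m and then dropped: the ring is at its stop and the grip is slipping. Releasing and moving away to check.

send_rows --commands '[{"claw": 0.25,"linear": [0,0,0],"spin": 0},{"claw": 0.25,"linear": [0,0,0],"spin": 0},{"claw": 0.25,"linear": [0,0,0],"spin": 0},{"claw": 0.25,"linear": [0,0,0.6],"spin": 0},{"claw": 0.25,"linear": [0,0,1],"spin": 0},{"claw": 0.25,"linear": [-0.3,-1,0.8],"spin": 0},{"claw": 0.25,"linear": [-0.3,-1,0],"spin": 0},{"claw": 0.25,"linear": [-0.3,-1,0],"spin": 0},{"claw": 0.25,"linear": [-0.3,-1,0],"spin": 0},{"claw": 0.25,"linear": [-0.3,-1,0],"spin": 0},{"claw": 0.25,"linear": [-0.3,-1,0],"spin": 0},{"claw": 0.25,"linear": [-0.3,-1,0],"spin": 0}]'

```text
time: 24.9
tcp_pos: [0.4628, -0.1627, 0.1524]
ee_rot: [[0.705, 0.709, -0.0], [0.709, -0.705, 0.0], [0.0, -0.0, -1.0]]
contact_force: [1.2, -0.8, 0.2]
width: 0.627
grip_force: 0.0
```

```bash
python3 - <<'E'
from h import *
st()
_,d=shot("top","top9"); a=cv2.imread("pics/top9.png"); h=cv2.cvtColor(a,cv2.COLOR_BGR2HSV)
C=(.5268,.0482)
# darkness around the ring's top annulus (r 14 mm, z .0895): two black marks give its yaw
g=cv2.cvtColor(a,cv2.COLOR_BGR2GRAY).astype(np.float32)
best=[]
for t in range(0,360,5):
    v=[cv2.getRectSubPix(g,(1,1),tuple(map(float,proj("top",(C[0]+r*np.cos(np.radians(t)),C[1]+r*np.sin(np.radians(t)),.0895)))))[0,0] for r in(.013,.014,.015)]
    best.append((t,int(np.mean(v))))
print(best)
zz=[]
for t in range(0,360,10):
    u,v=np.rint(proj("top",(C[0]+.014*np.cos(np.radians(t)),C[1]+.014*np.sin(np.radians(t)),.0895))).astype(int); zz.append(1000*at_d("top",u,v,d[v,u])[2])
print("top z median",np.median(zz)); 
for lo,hi in(((0,150,100),(8,255,255)),((20,150,100),(32,255,255))): blobs("top","top9",lo,hi,(222,194,266,226),.063,1.5)
E
```

```text
t 24.9 tcp [ 0.4628 -0.1627  0.1524] yawx 45.2 q [-0.338  0.23  -0.243  1.098  0.     2.015] w 53.3 grip 0.0 F [ 1.2 -0.8  0.2] M [ 0.01 -0.02  0.1 ]
[(0, 149), (5, 107), (10, 65), (15, 66), (20, 70), (25, 99), (30, 137), (35, 160), (40, 162), (45, 165), (50, 173), (55, 179), (60, 177), (65, 174), (70, 171), (75, 172), (80, 173), (85, 176), (90, 179), (95, 179), (100, 178), (105, 177), (110, 174), (115, 172), (120, 172), (125, 171), (130, 168), (135, 168), (140, 169), (145, 166), (150, 167), (155, 168), (160, 169), (165, 166), (170, 161), (175, 148), (180, 125), (185, 103), (190, 80), (195, 58), (200, 77), (205, 111), (210, 142), (215, 154), (220, 161), (225, 159), (230, 159), (235, 164), (240, 163), (245, 166), (250, 170), (255, 171), (260, 172), (265, 173), (270, 177), (275, 175), (280, 174), (285, 174), (290, 173), (295, 173), (300, 171), (305, 171), (310, 173), (315, 177), (320, 179), (325, 178), (330, 174), (335, 170), (340, 167), (345, 166), (350, 163), (355, 161)]
top z median 89.7319983979501
top top9 px 246.02 219.45 area 3.9375 [0.4972 0.0416 0.063 ]
top top9 px 253.93 209.67 area 2.125 [0.5256 0.0199 0.063 ]
```

The ring's marks are at 15° and 195° against the red marks at 14°, and its top is at 89.7 mm against 89.5 mm expected, so it is home and clamped. Handing in.

```bash
python3 -c "
from plant import robot
print(robot.sign_off())"
```

```text
the job is handed in; nothing more can be done
None
```

The job is handed in at about 25 s of the 64 s: lens and then blue filter lie flat in the barrel, the ring is screwed to its stop (lugs within about 1° of the red marks, top at 89.7 mm against 89.5 mm expected) and released; my first lens grasp slipped and nudged the lens about 5 mm before I regripped it.

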